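# Free the empty reel from its lugged spindle and press it home on the dock

### The job

Take the empty orange reel off the slanting spindle of the blue dispenser: the spindle's lugs hold it, so feel for the angle at which the reel's slots let them through while you draw it towards the open end. Then set the reel slotted end up on the grey dock and press it down until its green seat ring is fully home, and let go. Do not shift the jar, the small square battery, the cutters or the pencil.

Things in the scene. Friction and masses are not known exactly. Their poses are not given: they have to be found in the camera images.
- stand: Blue and grey reel dispenser fixed to the bench. Origin on the bench straight under the centre of the spindle's shoulder, z up. The steel spindle leaves the shoulder along (-0.423, 0, 0.906) of this frame: 25 degrees from vertical, roughly towards the robot; lower end fixed, upper end open. It does not turn. Base plate 12 mm high, x +-55, y +-45 mm; blue block at x +6 to +46 mm.
- shoulder (a point): Centre of the face of the spindle's shoulder (aluminium disc 54 mm across), 100 mm above the bench, on the spindle's axis. The back end of the reel rests here at the start. A boss 24.4 mm across and 6 mm high stands on it inside the reel.
- lugs (a point): Point on the spindle's axis, 48.5 mm from the shoulder, amid four brass lugs 90 degrees apart, each 4 mm wide, 5 mm long along the axis, reaching 12 mm from the axis. Shaft 13 mm thick. The lugs' angle about the axis differs each time (they repeat every quarter turn), never lines up with the slots at the start, and is not reported: find it by touch or eye.
- spindle_tip (a point): Centre of the spindle's open end, on its axis, 58 mm from the shoulder. The reel must slide 60 mm along the axis to come off.
- reel: Empty reel: orange sleeve with black ends, 40 mm long, 48 mm across (black back flange 52 mm across, 6 mm thick), about 0.11 kg. Origin at the centre of its back end, z along its axis to the slotted front. Bore 28 mm across for the first 34 mm. It turns freely on the spindle. It can be held from the open end with the fingers along its axis on either side of it.
- reel_front (a point): Centre of the reel's front face, 40 mm from its origin. The last 6 mm is a plate with a hole 16 mm across and four slots 10 mm wide, along the reel's +-x and +-y, that let the lugs through only if lined up within about 0.2 rad. At the start the plate is 6 mm short of the lugs: the reel slides 6 mm, then stops unless lined up.
- dock: Grey round dock fixed to the bench, 90 mm across and 14 mm high, with a collar 74 mm across up to 24 mm. Origin at the centre of its underside, z up. A steel post 10 mm thick stands on its axis to 62 mm above the bench; the reel's bore goes over it.
- seat (a joint): Green seat ring on the dock, 62 mm across, with a bevelled boss 24 mm across and 6 mm high that centres the bore of the reel. 0 = raised (its top 34 mm above the bench), 0.008 = fully home (26 mm). It slides stiffly: it takes about 9 N downward to move it, and it stays where it is left.
- jar_c: Small clear jar with a red lid, 36x36x48 mm, a bystander. Origin at the centre of its underside.
- battery_9v: Square battery 18x26x48 mm, a bystander. Origin at the centre of its underside.
- cutters: Red flush cutters 111x51x11 mm, a bystander lying flat. Origin at the centre of its underside.
- pencil: Green pencil 7x136x7 mm, a bystander lying flat. Origin at the centre of its underside.
Not all that is in view belongs to the job. Leave any purple, turquoise or yellow look-alike of the reel alone.

How it is judged:
By the outcome, as a careful person would: the job done as asked, in the order asked, and still so for the second after the job is handed in, with the robot touching nothing.
It also fails if it takes over 58 s, if anything falls off the work surface, if the arm or the gripper's body presses on something with over 40 N, if the wrist force passes 120 N, or if a joint passes its speed limit or range.

### The arm

A 6-joint arm with a two-finger parallel gripper is mounted at the origin on a cart in front of the work surface, level with it; the furniture and walls round the work are solid. World frame = base frame: x ahead of the robot, y to its left, z up, the work surface at z = 0. Lengths are in m, angles in rad, forces in N, time in s.
With the tool pointing down it reaches from about 0.3 to 0.875 m from the base axis. Payload 6.4 kg.
Tool frame: the origin (TCP) lies between the finger pads; the fingertips stand 19 mm ahead of it and the grasp point (between the pads) is the TCP; z points along the fingers, y is the line along which they close (so a half turn about z gives the same grasp; the last joint's range is limited). The gripper opens to 88 mm and grips with 3 to 60 N. Pads are 18 mm wide; open, the fingers measure 123 mm over their backs; the gripper's body (75 mm by 187 mm) begins 45 mm behind the grasp point.
Start: joints at [1.017, 0.181, 1.607, -0, 1.354, -0.206], TCP at [0.196, 0.541, 0.258] pointing down, gripper open.
Joint ranges: [-2.99, 2.99], [-0.89, 2.07], [0.3, 2.58], [-1.14, 4.28], [0, 2.63], [-3.12, 3.12]. Speed limits (rad/s): [2.57, 2.57, 3.01, 3.14, 3.14, 3.14].

### API

Orientations are given as [roll, pitch, yaw] about the fixed x, y, z axes, in that order (R = Rz(yaw) Ry(pitch) Rx(roll)).
In Python, from workcell import arm gives the robot as it stands. The module is installed in compiled form; this text tells all that it offers.
- The arm moves only by the tool send_rows, never from a script. Its argument "plan" is a list that holds one entry, the list of rows, each a list of 5 numbers: the finger opening in m, from 0 to 0.0881, then the shift along the tool's x, y, z in m, then the turn about the tool's z in degrees. In form: [[[jaw, dx, dy, dz, twist], ...]]. A call has 1 to 5 rows; each row shifts and turns the commanded pose from where the row before left it, along the tool's axes as they then stand; what a row does not reach is not made up. A row lasts 1/8 s, in which the tool goes at most 62.5 mm and 10.7 degrees, less where a joint would pass 70% of its speed; a pose out of reach is approached as far as the arm can. A call is refused whole if a number of a shift passes 0.0625 or a number of a turn 10.7, either way. A call with a gripper value outside its range is refused whole. The fingers move at their own pace and stop on an object; the grip force is fixed at half the most. Time passes only in rows, so rows that do not move let the fingers close. It gives the time, the measured TCP pose, the force, the opening and the grip force at its end, in the units of the state.
- arm.observe(): the state, without advancing time (a new reading comes with each control period).
- arm.snapshot(name): name is "scene" or "top" or "wrist"; returns the picture (420x560x3 uint8, blue, green, red); there is no depth.
- arm.calibration(name): a dict with "intrinsics" (3x3 intrinsics, pixels), "rvec" (rotation vector, rad) and "tvec" (3), from world to camera coordinates, as OpenCV has them; the wrist camera has in their place "tool_from_camera" (4x4, takes a point from camera to tool coordinates, whose origin is the TCP and whose axes are the flange's). Camera axes: x right, y down, z forward; pixel columns grow to the right and rows downward; lengths in m; the calibration is good to about 2 mm. A picture is of the moment at which its call begins: read the wrist's pose just before it. calibration takes no time and is no camera call.
- arm.job_done(): hands the job in; it is judged then, once.
The state is a dict: "time_s": time; "joint_pos": joint angles; "joint_velocities": joint speeds; "joint_efforts": joint torques, N m; "tool_pos": TCP position; "ee_rot": TCP orientation; "ft_force": force on the tool from outside, world axes, zero at the start; "wrist_torque": the same for the moment, N m; "gripper_width": finger opening in m; "grasp_force": force on a finger pad.
Only numpy, scipy, OpenCV 4.12 (cv2) and the standard library are available. Lean on these libraries where they do the work, as an engineer would, in place of code of your own. Each camera call takes 0.05 s, during which the arm holds its last target. There are 200 camera calls.

## Working session

There is one attempt and no reset: what is moved stays moved. The work goes in short steps, Python scripts to look and compute and a tool call to move; the robot and the scene stay as the last step left them, time stands still between calls to the robot, and variables do not carry over. Pictures are saved under pics/ and viewed, at most 10 in all, crops included, and the job is handed in when it is done.

Besides the shell and the picture viewer there is one more tool, called in YAML: its name, and indented under it one key for each argument. send_rows: Moves the arm, as the interface text tells. Its arguments: {"type":"object","properties":{"plan":{"type":"array"}},"required":["plan"]}

```bash
mkdir -p pics; cat > h.py <<'E'
import numpy as np,cv2
from workcell import arm
from scipy.spatial.transform import Rotation as R
def cam(n):
    c=arm.calibration(n);K=np.array(c["intrinsics"])
    if n=="wrist":
        s=arm.observe();T=np.eye(4);T[:3,:3]=R.from_euler('xyz',s["ee_rot"]).as_matrix();T[:3,3]=s["tool_pos"]
        M=T@np.array(c["tool_from_camera"]);return K,M[:3,:3],M[:3,3]
    Rm=cv2.Rodrigues(np.array(c["rvec"],float))[0];return K,Rm.T,-Rm.T@np.array(c["tvec"]).ravel()
def ray(C,u,v):
    K,A,o=C;d=A@np.linalg.solve(K,[u,v,1]);return o,d/np.linalg.norm(d)
def plane(C,u,v,z):
    o,d=ray(C,u,v);return o+d*(z-o[2])/d[2]
def proj(C,p):
    K,A,o=C;q=K@(A.T@(np.array(p)-o));return q[:2]/q[2]
def tri(rs):
    M=sum(np.eye(3)-np.outer(d,d) for o,d in rs);b=sum((np.eye(3)-np.outer(d,d))@o for o,d in rs);return np.linalg.solve(M,b)
E
python3 - <<'E'
from h import *
print(arm.observe())
a=arm.snapshot("scene");b=arm.snapshot("top")
cv2.imwrite("pics/scene.png",a);cv2.imwrite("pics/top.png",b)
for n in("scene","top"):print(n,cam(n))
E
```

```text
{'time_s': 0.0, 'joint_pos': array([ 1.01671472e+00,  1.81547684e-01,  1.60800727e+00,  3.83401485e-06,
        1.35379213e+00, -2.06317743e-01]), 'joint_velocities': array([ 0.00052221,  0.00068131, -0.00035517, -0.00181644, -0.00053648,
        0.00024329]), 'joint_efforts': array([ 7.36295692e-05, -4.33871126e+01, -3.41860378e+01,  7.02629657e-02,
        3.83092964e-02, -1.06080290e-04]), 'tool_pos': array([0.1956787 , 0.54014323, 0.25680673]), 'ee_rot': array([-3.13987620e+00, -3.63069475e-04,  2.79382765e+00]), 'ft_force': array([ 0.15974109, -0.17727464, -0.4050071 ]), 'wrist_torque': array([ 0.02874589, -0.0203482 , -0.02491355]), 'grasp_force': 0.0, 'gripper_width': 0.0880051710576175}
scene (array([[431.66512213,   0.        , 287.58576282],
       [  0.        , 431.66512213, 207.24625283],
       [  0.        ,   0.        ,   1.        ]]), array([[ 0.47257415, -0.39799883,  0.78630185],
       [-0.8808995 , -0.18673557,  0.43490906],
       [-0.02626277, -0.89817969, -0.43884337]]), array([-0.39756204, -0.59784774,  0.61933326]))
top (array([[428.4812763 ,   0.        , 281.67591619],
       [  0.        , 428.4812763 , 211.12866125],
       [  0.        ,   0.        ,   1.        ]]), array([[-0.02597638, -0.99003056,  0.13843667],
       [-0.99931896,  0.02934781,  0.02236791],
       [-0.02620773, -0.13776135, -0.99011866]]), array([ 0.32887525, -0.11583344,  1.29725803]))
```

View pics/scene.png

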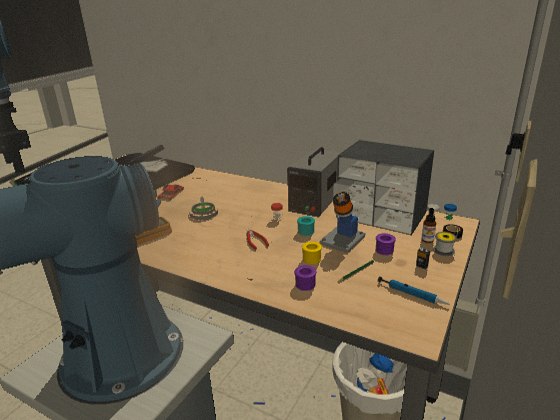

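View pics/top.png

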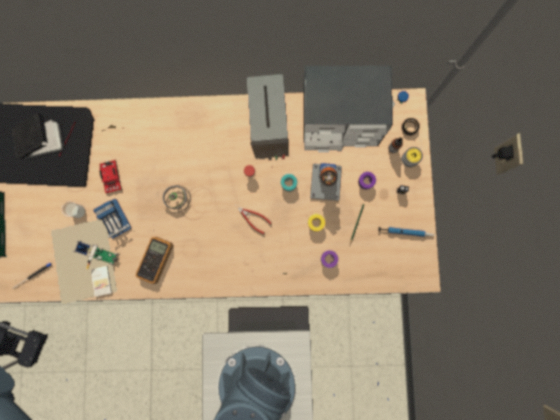

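The scene image shows the orange reel on the dispenser at about (343,203) and the dock at (203,210). In the top image the dispenser is at (326,181) and the dock at (176,199). The jar is at (249,171), the cutters at (256,222) and the pencil at (357,224), with look-alikes nearby.

```bash
python3 - <<'E'
from h import *
S,T=cam("scene"),cam("top")
a=cv2.imread("pics/scene.png");b=cv2.imread("pics/top.png")
def cen(im,lo,hi,box):
    x0,y0,x1,y1=box;h=cv2.cvtColor(im[y0:y1,x0:x1],cv2.COLOR_BGR2HSV);m=cv2.inRange(h,lo,hi)
    n,l,s,c=cv2.connectedComponentsWithStats(m);
    if n<2:return None
    i=1+np.argmax(s[1:,4]);return c[i]+[x0,y0],s[i]
o=((3,130,60),(18,255,255))
A=cen(a,*o,(325,180,365,225));B=cen(b,*o,(305,160,350,205));print(A,B)
print("reel",tri([ray(S,*A[0]),ray(T,*B[0])]))
g=((40,40,30),(85,255,255))
print(cen(a,*g,(180,190,225,230)),cen(b,*g,(155,180,200,220)))
print("dock",plane(T,176.5,199,.03),plane(S,203.5,211,.025))
print("jar",plane(T,249,171,.048),"cut",plane(T,256,222,0),"batt",plane(T,403,189,.048),"pencil",plane(T,357,224,0))
# stand base corners
print("stand base",[plane(T,*p,.012)[:2] for p in((313,165),(340,165),(341,198),(313,198))])
t=R.from_euler('xyz',arm.observe()["ee_rot"]).as_matrix();print(t.round(3));print(np.array(arm.calibration("wrist")["tool_from_camera"]).round(4))
w=np.hstack([cv2.resize(a[170:260,290:390],(400,360),interpolation=2),cv2.resize(b[150:240,290:390],(400,360),interpolation=2)])
cv2.imwrite("pics/z.png",w)
E
```

```text
(array([343.08823529, 207.44852941]), array([  8,  19,  19,  15, 136], dtype=int32)) (array([327.43589744, 169.79487179]), array([16,  8, 14,  6, 39], dtype=int32))
reel [ 0.61089766 -0.21923672  0.09389901]
(array([202.43333333, 208.75      ]), array([13, 14, 20,  8, 60], dtype=int32)) (array([174.8, 195. ]), array([19, 13,  2,  5,  5], dtype=int32))
dock [0.5524229  0.22928795 0.03      ] [0.53227225 0.21635106 0.025     ]
jar [0.62752483 0.00692168 0.048     ] cut [ 0.4790922  -0.00730427  0.        ] batt [ 0.55870451 -0.44643454  0.048     ] pencil [ 0.46411266 -0.31379149  0.        ]
stand base [array([ 0.64863733, -0.18665478]), array([ 0.64594863, -0.26921671]), array([ 0.54341443, -0.26765612]), array([ 0.545995  , -0.18295325])]
[[-0.94   0.341 -0.001]
 [ 0.341  0.94  -0.001]
 [ 0.    -0.001 -1.   ]]
[[ 1.000e-04 -9.463e-01 -3.234e-01  8.410e-02]
 [ 1.000e+00  1.000e-04  1.000e-04 -2.000e-04]
 [-0.000e+00 -3.234e-01  9.463e-01 -1.267e-01]
 [ 0.000e+00  0.000e+00  0.000e+00  1.000e+00]]
```

View pics/z.png

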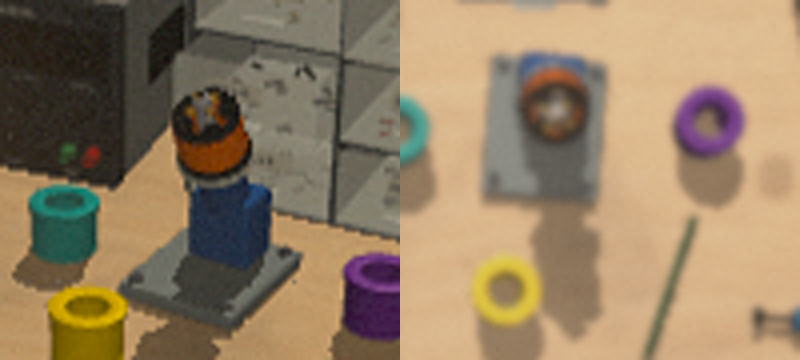

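The crop shows the front-plate slots and lugs facing up towards the robot. The stand base corners put its centre near (0.596,-0.227) with about -1.7° of yaw. Next I go above it with the wrist camera.

send_rows:
  plan:
    - [[0.088,0,0,0,-9.1],[0.088,0,0,0,-9.1],[0.088,-0.028,-0.05,0.002,0],[0.088,-0.028,-0.05,0.002,0],[0.088,-0.028,-0.05,0.002,0]]

```text
time_s: 0.72
tool_pos: [0.2756, 0.3865, 0.2512]
ee_rot: [-3.141, -0.0, 3.112]
ft_force: [0.8, 0.6, 0.3]
gripper_width: 0.0879
grasp_force: 0.0
```

send_rows:
  plan:
    - [[0.088,-0.028,-0.05,0.002,0],[0.088,-0.028,-0.05,0.002,0],[0.088,-0.028,-0.05,0.002,0],[0.088,-0.028,-0.05,0.002,0],[0.088,-0.028,-0.05,0.002,0]]

```text
time_s: 1.35
tool_pos: [0.4082, 0.1323, 0.2416]
ee_rot: [3.141, 0.0, 3.111]
ft_force: [0.6, 1.0, 0.7]
gripper_width: 0.0882
grasp_force: 0.0
```

send_rows:
  plan:
    - [[0.088,-0.028,-0.05,0.002,0],[0.088,-0.028,-0.05,0.002,0],[0.088,-0.028,-0.05,0.002,0],[0.088,-0.028,-0.05,0.002,0],[0.088,-0.028,-0.05,0.002,0]]

```text
time_s: 1.98
tool_pos: [0.5406, -0.1219, 0.2313]
ee_rot: [3.141, -0.0, 3.111]
ft_force: [1.1, 1.1, 0.5]
gripper_width: 0.0882
grasp_force: 0.0
```

```bash
python3 - <<'E'
from h import *
s=arm.observe();print(s["time_s"],s["tool_pos"],s["ee_rot"],s["joint_pos"].round(2),s["ft_force"].round(1))
W=cam("wrist");w=arm.snapshot("wrist");cv2.imwrite("pics/w1.png",w)
np.save("w1.npy",np.array([*s["tool_pos"],*s["ee_rot"]]))
print(proj(W,(.579,-.2265,.136)))
E
```

```text
1.975 [ 0.54062209 -0.12187576  0.23128408] [ 3.14124201e+00 -3.88078519e-04  3.11107880e+00] [-0.44  0.16  1.69  0.    1.3  -1.98] [1.1 1.1 0.5]
[163.21004473 263.76794185]
```

View pics/w1.png

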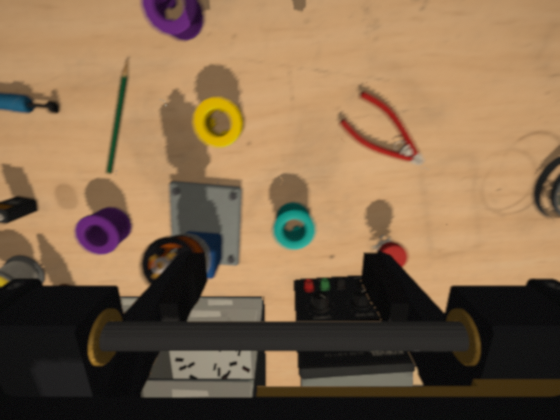

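The wrist image shows the reel at about (175,258) and the base plate corners at (170,180), (241,185) and (238,265). The fingertips are at (200,240) and (370,260). I centre on the reel and look again.

send_rows:
  plan:
    - [[0.088,-0.027,-0.052,0.005,0],[0.088,-0.027,-0.051,0.005,0],[0.088,0,0,0,0]]

```text
time_s: 2.4
tool_pos: [0.5911, -0.2277, 0.2197]
ee_rot: [3.141, -0.002, 3.108]
ft_force: [-0.7, 0.7, 0.2]
gripper_width: 0.0884
grasp_force: 0.0
```

```bash
python3 - <<'E'
from h import *
s=arm.observe();print(s["time_s"],s["tool_pos"],s["ee_rot"],s["ft_force"].round(1))
np.save("w2.npy",np.array([*s["tool_pos"],*s["ee_rot"]]))
W=cam("wrist");w=arm.snapshot("wrist");cv2.imwrite("pics/w2.png",w)
p=proj(W,(.579,-.2265,.136));print(p)
u,v=p.astype(int);c=w[max(0,v-105):v+95,u-100:u+100]
cv2.imwrite("pics/w2c.png",np.hstack([cv2.resize(c,(400,400),interpolation=2),cv2.resize(w,(400,300))[:,:].copy() if 0 else np.vstack([cv2.resize(w,(400,300)),np.zeros((100,400,3),np.uint8)])]))
E
```

```text
2.4 [ 0.59112302 -0.22773098  0.21973275] [ 3.14106944e+00 -1.94815828e-03  3.10775316e+00] [-0.7  0.7  0.2]
[285.19857784 208.87031359]
```

View pics/w2c.png

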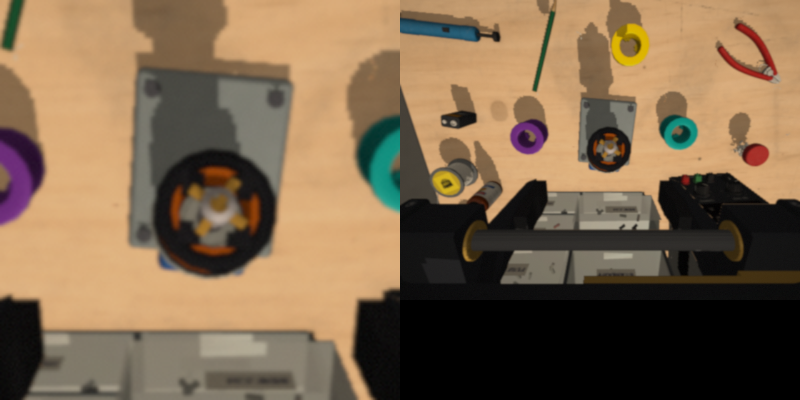

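The crop shows the black front disc centred at about (215,212), which is pixel (292,210) in the full image. Orange shows through the slots at left, right, top and bottom. The brass lugs sit on the diagonals at roughly (185,195), (235,185), (245,225) and (205,230). The top plate corners are at (140,70) and (292,82). Now I measure.

```bash
python3 - <<'E'
from h import *
W=cam("wrist");w=cv2.imread("pics/w2.png")
o=np.array([185,103]) # crop origin
c=[plane(W,*(o+np.array(p)/2),.012)[:2] for p in((140,70),(292,82),(270,250),(130,245))]
print(np.round(c,4))
fl,fr,br,bl=c
print("yaw from front edge",np.degrees(np.arctan2(-(fr-fl)[0],(fr-fl)[1])),"sides",[np.degrees(np.arctan2(*(q[::-1]))) for q in(bl-fl,br-fr)],"front mid",(fl+fr)/2)
# front disc centre: dark mask
h=cv2.cvtColor(w,cv2.COLOR_BGR2HSV)
box=np.zeros(w.shape[:2],np.uint8);cv2.circle(box,(292,210),36,255,-1)
d=cv2.inRange(h,(0,0,0),(180,255,55))&box
cn=max(cv2.findContours(d,cv2.RETR_EXTERNAL,cv2.CHAIN_APPROX_NONE)[0],key=cv2.contourArea)
print("disc",cv2.fitEllipse(cv2.convexHull(cn)))
for yaw in(np.radians(-4),):
  fc=plane(W,292.5,209,.1363);
  a=np.array([-.4226*np.cos(yaw),-.4226*np.sin(yaw),.9063]);ex=np.array([.9063*np.cos(yaw),.9063*np.sin(yaw),.4226]);ey=np.cross(a,ex)
  print("front",fc,"stand",fc-a*.04)
  def ang(m,pt):
    ys,xs=np.nonzero(m);A=[]
    for x,y in zip(xs,ys):
      oo,dd=ray(W,x,y);q=oo+dd*((pt-oo)@a)/(dd@a)-pt;A.append((np.hypot(q@ex,q@ey),np.arctan2(q@ey,q@ex)))
    return np.array(A)
  in_=np.zeros_like(box);cv2.circle(in_,(292,209),22,255,-1)
  om=cv2.inRange(h,(3,170,80),(14,255,255))&in_;bm=cv2.inRange(h,(15,90,100),(28,255,255))&in_
  for nme,m,t in(("slot",om,.036),("lug",bm,.051)):
    A=ang(m,fc+a*(t-.04));k=A[:,0]>.006;A=A[k];print(nme,len(A),A[:,0].mean(),np.degrees(np.angle(np.exp(4j*A[:,1]).mean()))/4,abs(np.exp(4j*A[:,1]).mean()))
    print(np.histogram(np.degrees(A[:,1]),bins=36,range=(-180,180))[0])
E
```

```text
[[ 0.5362 -0.256 ]
 [ 0.5456 -0.1711]
 [ 0.6472 -0.1827]
 [ 0.641  -0.2689]]
yaw from front edge -6.284299835206029 sides [np.float64(-7.006468213346919), np.float64(-6.517817380609238)] front mid [ 0.54088055 -0.21354411]
disc ((291.5712585449219, 207.80528259277344), (60.830108642578125, 61.736820220947266), 178.86880493164062)
front [ 0.5787901  -0.21883252  0.1363    ] stand [ 0.59565292 -0.22001169  0.100048  ]
slot 314 0.015033244112018972 -2.136656208212598 0.5778884656938557
[22 14  0  0  0  4 16 16 11 14 12  1  0  0  2 11 12 11 12 11  7  0  0  0
  2 15 16 22 21  8  0  0  0  3 24 27]
lug 179 0.009280426571133493 -31.628589359570228 0.8086922883491612
[ 0  0  0  0 14 18 11  0  0  0  0  0  3 14 16 15  3  0  0  0  0  0  3 14
 18 12  2  0  0  0  0  0 17 18  1  0]
```

The stand origin is about (0.5956,-0.2203) with -6.5° of yaw. The reel needs about -29.5° of turn about its axis, clockwise seen from the open end. The tool stays vertical, so I will roll the reel with one pad dragged along the tangent. First I go down beside it.

send_rows:
  plan:
    - [[0.088,0.015,0.008,0,4.6],[0.088,0,0,0.032,0],[0.088,0,0,0.031,0],[0.07,0,0,0.031,0],[0.062,0,0,0,0]]

```text
time_s: 3.08
tool_pos: [0.5742, -0.2135, 0.1254]
ee_rot: [3.139, -0.005, 3.032]
ft_force: [-0.3, 0.1, -0.3]
gripper_width: 0.0702
grasp_force: 0.0
```

send_rows:
  plan:
    - [[0.062,0,-0.004,0,0],[0.062,0,-0.002,0,0],[0.062,0,-0.001,0,0],[0.062,0,0,0,0]]

```text
time_s: 3.58
tool_pos: [0.5758, -0.2235, 0.1284]
ee_rot: [-3.141, 0.001, 3.031]
ft_force: [0.9, 0.5, -0.5]
gripper_width: 0.0621
grasp_force: 0.0
```

```bash
python3 - <<'E'
from h import *
s=arm.observe();print(s["time_s"],s["tool_pos"],s["ee_rot"],s["ft_force"].round(1))
w=arm.snapshot("wrist");cv2.imwrite("pics/w3.png",w)
E
```

```text
3.575 [ 0.57578517 -0.22348476  0.12835161] [-3.14116452e+00  8.96421573e-04  3.03089875e+00] [ 0.9  0.5 -0.5]
```

View pics/w3.png

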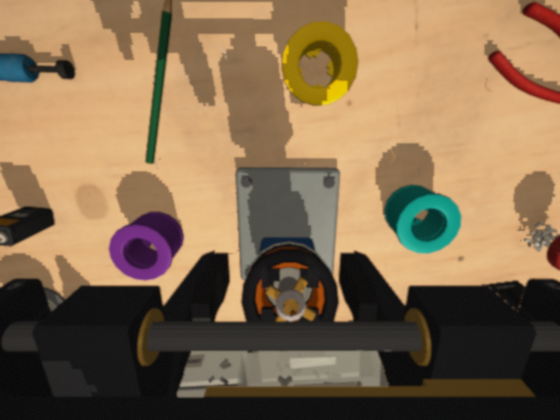

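The wrist view shows the right (+y) pad inner face at about (345,270), next to the reel's right edge at (337,285). The plate is now square to the view. I press lightly sideways until I feel contact.

send_rows:
  plan:
    - [[0.062,0,-0.0015,0,0],[0.062,0,0,0,0]]

```text
time_s: 3.88
tool_pos: [0.5753, -0.2248, 0.1276]
ee_rot: [3.142, -0.0, 3.031]
ft_force: [0.4, 0.2, -0.3]
gripper_width: 0.0623
grasp_force: 0.0
```

send_rows:
  plan:
    - [[0.062,0,-0.0015,0,0],[0.062,0,0,0,0]]

```text
time_s: 4.12
tool_pos: [0.5752, -0.2263, 0.1277]
ee_rot: [-3.142, -0.0, 3.031]
ft_force: [0.6, -0.3, 0.3]
gripper_width: 0.0619
grasp_force: 0.0
```

send_rows:
  plan:
    - [[0.062,0,-0.001,0,0],[0.062,0,0,0,0]]

```text
time_s: 4.38
tool_pos: [0.5751, -0.2272, 0.1277]
ee_rot: [3.142, -0.0, 3.031]
ft_force: [0.2, 0.0, 0.1]
gripper_width: 0.0619
grasp_force: 0.0
```

send_rows:
  plan:
    - [[0.062,0,-0.001,0,0],[0.062,0,0,0,0]]

```text
time_s: 4.62
tool_pos: [0.5749, -0.2281, 0.1277]
ee_rot: [3.142, -0.0, 3.031]
ft_force: [-1.0, 0.3, 0.5]
gripper_width: 0.0618
grasp_force: 0.1
```

send_rows:
  plan:
    - [[0.062,0,-0.001,0,0],[0.062,0,0,0,0]]

```text
time_s: 4.88
tool_pos: [0.5749, -0.229, 0.1277]
ee_rot: [3.141, -0.0, 3.031]
ft_force: [-0.4, 1.1, -0.2]
gripper_width: 0.0617
grasp_force: 0.6
```

send_rows:
  plan:
    - [[0.062,0,-0.001,0,0],[0.062,0,0,0,0]]

```text
time_s: 5.12
tool_pos: [0.5748, -0.2294, 0.1277]
ee_rot: [3.14, -0.0, 3.031]
ft_force: [-0.2, 4.9, 1.1]
gripper_width: 0.0623
grasp_force: 2.6
```

Contact at about 5 N. Now I roll the reel by a 12 mm tangential drag.

send_rows:
  plan:
    - [[0.062,-0.002,-0.0004,-0.0009,0],[0.062,-0.0027,0,-0.0013,0],[0.062,-0.0027,0,-0.0013,0],[0.062,-0.0035,0,-0.0016,0],[0.062,0,0,0,0]]

```text
time_s: 5.75
tool_pos: [0.5857, -0.2315, 0.1327]
ee_rot: [3.141, -0.0, 3.031]
ft_force: [-1.1, 3.9, -0.1]
gripper_width: 0.0617
grasp_force: 2.0
```

```bash
python3 - <<'E'
from h import *
s=arm.observe();print(s["time_s"],s["tool_pos"],s["ee_rot"],s["ft_force"].round(1))
w=arm.snapshot("wrist");cv2.imwrite("pics/w4.png",w)
a=cv2.imread("pics/w3.png")
f=lambda i:cv2.resize(i[230:340,220:360],(400,314),interpolation=2)
cv2.imwrite("pics/w4c.png",np.hstack([f(a),f(w)]))
E
```

```text
5.75 [ 0.58565773 -0.23154268  0.13266667] [ 3.14120524e+00 -2.81221299e-04  3.03122356e+00] [-1.1  3.9 -0.1]
```

View pics/w4c.png

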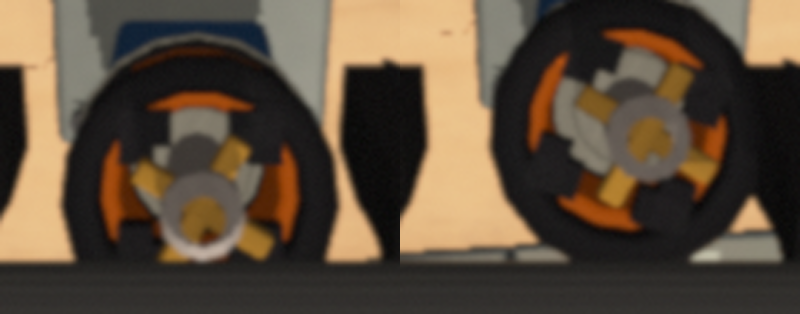

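The right half shows the reel has turned clockwise. The black tabs are at about (707,95) and (590,55) and the lugs at about (678,80), (705,165), (615,188) and (595,103). I measure what is left to turn.

```bash
cat >> h.py <<'E'
def angles(w,W,u0=None):
    yaw=np.radians(-6.5);a=np.array([-.4226*np.cos(yaw),-.4226*np.sin(yaw),.9063]);ex=np.array([.9063*np.cos(yaw),.9063*np.sin(yaw),.4226]);ey=np.cross(a,ex)
    sh=np.array([.5956,-.2203,.1]);h=cv2.cvtColor(w,cv2.COLOR_BGR2HSV)
    om=cv2.inRange(h,(3,170,60),(14,255,255));bm=cv2.inRange(h,(15,90,90),(28,255,255))
    for nme,m,t,r0,r1 in(("slot",om,.034,.010,.0165),("lug",bm,.051,.007,.0135)):
        ys,xs=np.nonzero(m);pt=sh+a*t;A=[]
        for x,y in zip(xs,ys):
            o,d=ray(W,x,y);q=o+d*((pt-o)@a)/(d@a)-pt;A.append((q@ex,q@ey))
        A=np.array(A);k=np.hypot(*A.T)<.018;A=A[k];c=cv2.minEnclosingCircle(A.astype(np.float32)*1000)
        B=A-np.array(c[0])/1000;r=np.hypot(*B.T);th=np.arctan2(B[:,1],B[:,0])[(r>r0)&(r<r1+.003)]
        z=np.exp(4j*th).mean();print(nme,len(th),np.array(c[0]).round(1),round(c[1],1),np.degrees(np.angle(z))/4,abs(z).round(2))
        print(np.histogram(np.degrees(th),bins=36,range=(-180,180))[0])
E
python3 - <<'E'
from h import *
angles(cv2.imread("pics/w4.png"),cam("wrist"))
E
```

```text
slot 528 [ 0.1 -3.9] 17.1 -16.579391683910934 0.49
[34 11  0  0  0  0  0  0  0  0  0  0  0 18 44 23 25 45  5  0  0  0 27  4
  5 51 63 14  0  0  0 21 34 38 35 31]
lug 474 [0.1 1.8] 16.7 -41.772160042028865 0.21
[40 20  5  0  0  6 73 43  5  6  4 22 64 55  2  0  0  0  0  0  1 30 40 14
  0  0  0  0  0  0  0  6  0  0  8 30]
```

About -12.5° remains. I back off, return, press and roll about 7 mm more.

send_rows:
  plan:
    - [[0.062,0,0.004,0,0],[0.062,0.01,0,0.0046,0],[0.062,0,-0.004,0,0],[0.062,0,-0.0005,0,0],[0.062,0,0,0,0]]

```text
time_s: 6.42
tool_pos: [0.5747, -0.2303, 0.1276]
ee_rot: [3.14, -0.002, 3.031]
ft_force: [-2.6, 5.3, 0.2]
gripper_width: 0.0619
grasp_force: 2.1
```

send_rows:
  plan:
    - [[0.062,-0.002,-0.0003,-0.0009,0],[0.062,-0.002,0,-0.0009,0],[0.062,-0.0025,0,-0.0012,0],[0.062,0,0,0,0]]

```text
time_s: 6.92
tool_pos: [0.5811, -0.231, 0.1303]
ee_rot: [3.139, -0.003, 3.031]
ft_force: [-2.1, 5.5, -0.3]
gripper_width: 0.0619
grasp_force: 2.3
```

```bash
python3 - <<'E'
from h import *
w=arm.snapshot("wrist");cv2.imwrite("pics/w5.png",w)
angles(w,cam("wrist"))
a=cv2.imread("pics/w4.png")
f=lambda i:cv2.resize(i[220:340,220:360],(400,343),interpolation=2)
cv2.imwrite("pics/w5c.png",np.hstack([f(a),f(w)]))
E
```

```text
slot 506 [ 0.3 -4.1] 17.0 -20.42660811304667 0.47
[25  9  0  0  0  0  0  0  1  1  0  0  0 29 47 25 22 27  2  0  0  1 32  1
  8 54 58  5  0  0  5 23 36 34 31 30]
lug 470 [1.  1.2] 16.4 -31.261748493498438 0.31
[34 12  0  0  0 42 73  9  2  1  1 26 61 42  0  0  0  0  0  0  0  0 14 43
 38  2  0  0  0  0  0  0  0  0 16 54]
```

View pics/w5c.png

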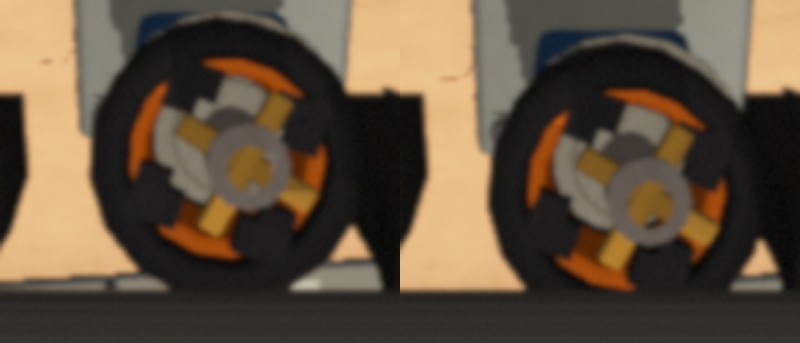

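The reel is now within about 8° of the lugs, since the tabs moved only a little more. That should be inside the window. I centre the hand, grip, draw 4 mm off the boss, add a small twist and draw while watching the force.

send_rows:
  plan:
    - [[0.062,0,0.0128,0.002,0],[0.062,0,0,0,0],[0.04,0,0,0,0],[0.04,0,0,0,0],[0.04,0,0,0,0]]

```text
time_s: 7.6
tool_pos: [0.5837, -0.2202, 0.1296]
ee_rot: [-3.141, 0.001, 3.031]
ft_force: [0.2, -3.6, -0.4]
gripper_width: 0.0461
grasp_force: 30.0
```

send_rows:
  plan:
    - [[0.04,0,0,0,0],[0.04,0.0008,0,-0.0018,0],[0.04,0.0008,0,-0.0018,0],[0.04,0,0,0,0]]

```text
time_s: 8.1
tool_pos: [0.5821, -0.2196, 0.1333]
ee_rot: [-3.141, 0.001, 3.031]
ft_force: [1.1, -3.7, 0.4]
gripper_width: 0.0467
grasp_force: 30.0
```

send_rows:
  plan:
    - [[0.04,0,-0.001,0,4],[0.04,0,0,0,4],[0.04,0.0004,0,-0.0009,0],[0.04,0,0,0,0]]

```text
time_s: 8.6
tool_pos: [0.5813, -0.2196, 0.1337]
ee_rot: [3.141, -0.0, 2.893]
ft_force: [2.1, -0.4, 0.7]
gripper_width: 0.0466
grasp_force: 30.0
```

```bash
python3 - <<'E'
from h import *
s=arm.observe();print(s["ft_force"].round(1),s["wrist_torque"].round(2))
w=arm.snapshot("wrist");cv2.imwrite("pics/w6.png",w)
angles(w,cam("wrist"))
f=lambda i:cv2.resize(i[220:340,200:360],(500,375),interpolation=2)
cv2.imwrite("pics/w6c.png",f(w))
E
```

```text
[ 2.1 -0.4  0.7] [-0.02 -0.34  0.01]
slot 692 [-0.9 -0.8] 17.9 -23.50686385728312 0.58
[ 1  0  0  1 17 26 29 14 10  0  0  0  6 23  0 36 51 45  0  0  0  5 37 67
 73 66 63  9  0  0  8 24 24 23 21 13]
lug 428 [-0.5 -2.6] 12.1 -30.14743826292277 0.86
[ 0  0  0  0 14 42 41 10  0  0  0  0  0 14 41 42  8  0  0  0  0  0 16 41
 41 14  0  0  0  0  0  9 39 40 16  0]
```

View pics/w6c.png

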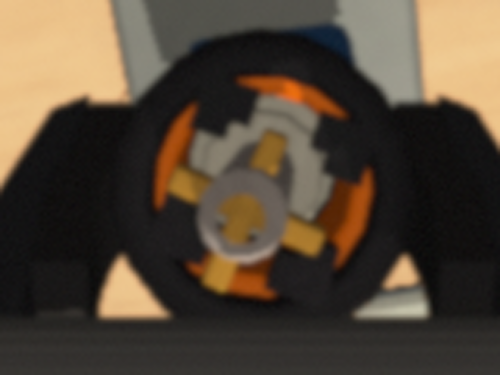

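The tabs are at (345,150), (228,105), (182,228) and (303,275) and the lugs on the ±(118,-50) and ±(48,-125) directions. Slots at about -20.5° and lugs at about -22° in the image are lined up. Now I draw along the axis.

send_rows:
  plan:
    - [[0.04,0.0013,-0.0002,-0.0027,0],[0.04,0.0013,-0.0002,-0.0027,0],[0.04,0,0,0,0]]

```text
time_s: 9.02
tool_pos: [0.5786, -0.22, 0.1396]
ee_rot: [-3.141, 0.0, 2.892]
ft_force: [0.9, -1.4, -0.4]
gripper_width: 0.0467
grasp_force: 30.0
```

send_rows:
  plan:
    - [[0.04,0.0013,-0.0002,-0.0027,0],[0.04,0.0013,-0.0002,-0.0027,0],[0.04,0,0,0,0]]

```text
time_s: 9.4
tool_pos: [0.5761, -0.2198, 0.145]
ee_rot: [-3.141, 0.0, 2.892]
ft_force: [1.8, -1.4, 0.8]
gripper_width: 0.0469
grasp_force: 30.0
```

No resistance: the plate has passed the lugs. I continue along the axis.

send_rows:
  plan:
    - [[0.04,0.0021,-0.0003,-0.0045,0],[0.04,0.0021,-0.0003,-0.0045,0],[0.04,0.0021,-0.0003,-0.0045,0],[0.04,0,0,0,0]]

```text
time_s: 9.9
tool_pos: [0.5696, -0.2189, 0.1586]
ee_rot: [-3.141, -0.0, 2.892]
ft_force: [0.9, -0.5, 0.9]
gripper_width: 0.0463
grasp_force: 30.0
```

send_rows:
  plan:
    - [[0.04,0.0042,-0.0006,-0.009,0],[0.04,0.0042,-0.0006,-0.009,0],[0.04,0.0042,-0.0006,-0.009,0],[0.04,0.0042,-0.0006,-0.009,0],[0.04,0,0,-0.03,0]]

```text
time_s: 10.52
tool_pos: [0.5511, -0.2162, 0.2228]
ee_rot: [3.14, -0.005, 2.891]
ft_force: [0.2, 0.1, -1.2]
gripper_width: 0.0469
grasp_force: 30.0
```

```bash
python3 - <<'E'
from h import *
s=arm.observe();print(s["time_s"],s["tool_pos"],s["ee_rot"],s["ft_force"].round(1))
w=arm.snapshot("wrist");t=arm.snapshot("scene");cv2.imwrite("pics/w7.png",w);cv2.imwrite("pics/s7.png",t)
cv2.imwrite("pics/w7c.png",np.hstack([cv2.resize(w,(400,300)),cv2.resize(t[150:240,270:390],(400,300))]))
E
```

```text
10.525 [ 0.55111902 -0.21615162  0.22281329] [ 3.1400239  -0.00473985  2.89138389] [ 0.2  0.1 -1.2]
```

View pics/w7c.png

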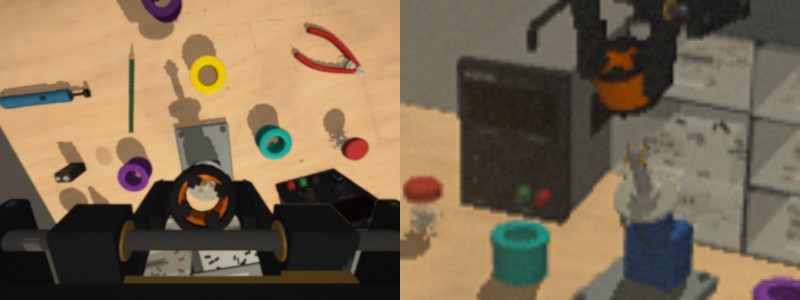

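The reel is off: the spindle and lugs stand bare at about (635,180) in the right half, and the reel is held between the fingers, still tilted. Next I carry it to a viewpoint beside the dock.

send_rows:
  plan:
    - [[0.04,0.0147,0.0525,-0.004,0],[0.04,0.0147,0.0525,-0.004,0],[0.04,0.0147,0.0525,-0.004,0],[0.04,0.0147,0.0525,-0.004,0],[0.04,0.0147,0.0525,-0.004,0]]

```text
time_s: 11.25
tool_pos: [0.5458, 0.0571, 0.2433]
ee_rot: [-3.141, -0.001, 2.891]
ft_force: [1.1, -0.5, -1.2]
gripper_width: 0.0463
grasp_force: 30.0
```

send_rows:
  plan:
    - [[0.04,0.0147,0.0525,-0.004,0],[0.04,0.0147,0.0525,-0.004,0],[0.04,0.0147,0.0525,-0.004,0],[0.04,-0.0388,0.0099,0,0],[0.04,-0.0388,0.0099,0,0]]

```text
time_s: 11.88
tool_pos: [0.623, 0.2203, 0.2551]
ee_rot: [-3.141, -0.001, 2.894]
ft_force: [0.2, 0.8, -1.3]
gripper_width: 0.0464
grasp_force: 30.0
```

send_rows:
  plan:
    - [[0.04,0,0,0,0],[0.04,0,0,0,0]]

```text
time_s: 12.12
tool_pos: [0.622, 0.2188, 0.2547]
ee_rot: [-3.141, -0.002, 2.891]
ft_force: [-1.1, 0.1, -1.3]
gripper_width: 0.0467
grasp_force: 30.0
```

```bash
python3 - <<'E'
from h import *
s=arm.observe();print(s["time_s"],s["tool_pos"],s["ee_rot"],s["ft_force"].round(1),s["gripper_width"],s["joint_pos"].round(2))
W=cam("wrist");w=arm.snapshot("wrist");cv2.imwrite("pics/w8.png",w)
p=proj(W,(.545,.222,.034));print("expect",p)
h=cv2.cvtColor(w,cv2.COLOR_BGR2HSV);m=cv2.inRange(h,(40,50,30),(85,255,255))
n,l,st,c=cv2.connectedComponentsWithStats(m)
for i in range(1,n):
    if st[i,4]>60:
        q=np.argwhere(l==i)[:,::-1].astype(np.float32);hull=cv2.convexHull(q);pts=hull[:,0]
        P=np.array([plane(W,*x,.034)[:2] for x in pts],np.float32)
        ce,r=cv2.minEnclosingCircle(P*1000);print(st[i],c[i],"circle mm",np.round(ce,1),round(r,1),"fit",cv2.fitEllipse(P*1000) if len(P)>5 else "")
E
```

```text
12.125 [0.62196299 0.21879139 0.25474659] [-3.14075181e+00 -2.29235708e-03  2.89143292e+00] [-1.1  0.1 -1.3] 0.046722904461251775 [ 0.16  0.37  1.38  0.    1.4  -1.16]
expect [270.04919323 117.06927852]
[278 116  20  21 142] [288.27464789 126.54225352] circle mm [559.  239.2] 11.8 fit ((559.245849609375, 239.0806121826172), (22.83921241760254, 23.31955337524414), 148.8190460205078)
[  5 198  60  44 298] [ 33.26845638 219.12416107] circle mm [ 588.3 -100.1] 41.1 fit ((590.5157470703125, -100.73908233642578), (53.51848220825195, 84.33765411376953), 9.612399101257324)
```

```bash
python3 - <<'E'
from h import *
w=cv2.imread("pics/w8.png");h=cv2.cvtColor(w,cv2.COLOR_BGR2HSV)
for y in range(60,200,5):
    print(y,' '.join("%3d/%3d/%3d"%tuple(h[y,x]) for x in range(215,365,9)))
E
```

```text
60  16/115/204  15/115/206  15/116/205  15/113/208  15/112/207  15/112/207  15/110/208  16/112/209  15/110/208  15/111/202  15/111/203  16/111/200  16/110/194  15/110/200  16/107/197  16/109/194  16/110/195
65  15/115/206  16/113/203  15/115/207  16/114/206  15/112/207  15/112/208  15/112/207  15/112/209  15/112/208  16/110/202  16/111/196  15/110/197  15/109/199  15/109/196  16/109/198  15/112/195  15/115/191
70  15/114/205  15/115/208  15/113/206  15/111/209  16/111/207  16/111/206  15/112/209  16/112/201  16/111/207  16/110/202  16/110/197  16/110/197  15/111/197  16/112/195  15/113/194  15/112/196  16/115/191
75  15/114/208  16/113/208  16/115/200  15/114/201  15/111/207  16/109/204  16/111/133  15/113/129  15/112/148  15/112/192  16/113/197  16/112/193  16/113/197  15/114/197  16/113/194  15/115/193  15/116/193
80  15/112/205  16/118/183  15/117/192  15/114/197  16/117/177  15/112/141  15/112/125  16/114/125  16/115/124  15/114/123  16/114/194  16/113/196  16/115/193  16/114/194  16/118/190  15/116/193  15/116/193
85  16/116/202  15/115/204  15/113/209  15/111/210  15/111/202  1
[... 4015 characters left out ...]
/215  15/115/215  15/115/210  15/115/211  15/114/214  15/112/214  15/109/205
185  15/115/208  15/114/206  15/113/212  15/111/215  15/112/216  15/112/217  15/109/217  15/110/215  15/114/214  15/113/213  15/115/213  15/115/213  15/115/215  15/113/216  15/113/214  15/109/217  16/106/210
190  16/112/212  16/110/207  15/110/215  15/110/215  15/109/218  15/112/217  15/113/217  15/114/215  15/114/213  15/115/212  15/115/216  15/115/216  15/112/217  15/111/218  16/108/218  16/108/219  16/108/211
195  15/107/215  15/107/216  16/108/213  16/111/216  15/113/215  15/114/217  15/112/218  15/115/215  15/115/213  15/113/216  15/114/217  15/111/219  16/107/219  15/108/219  16/110/218  15/108/214  16/111/215
```

This ring with wood colour inside looks like a wire coil, not the dock. I search all views numerically for a grey disc with green.

```bash
python3 - <<'E'
from h import *
def gs(name,f,lo,hi,mn):
    im=cv2.imread(f);h=cv2.cvtColor(im,cv2.COLOR_BGR2HSV);m=cv2.inRange(h,lo,hi)
    n,l,s,c=cv2.connectedComponentsWithStats(m)
    for i in range(1,n):
        if s[i,4]>=mn: print(name,s[i],c[i].round(0),np.median(h[l==i],axis=0))
gs("top green","pics/top.png",(38,50,40),(85,255,255),6)
gs("scene green","pics/scene.png",(38,50,40),(85,255,255),12)
gs("w8 green","pics/w8.png",(38,50,40),(85,255,255),12)
gs("w1 green","pics/w1.png",(38,50,40),(85,255,255),12)
gs("w8 grey","pics/w8.png",(0,0,60),(180,50,255),300)
for f,(x0,x1),(y0,y1) in(("top",(158,196),(182,218)),("scene",(186,222),(194,224))):
    h=cv2.cvtColor(cv2.imread(f"pics/{f}.png"),cv2.COLOR_BGR2HSV)
    print(f)
    for y in range(y0,y1,2):
        print(y,''.join('G' if 36<=p[0]<=90 and p[1]>50 else '#' if p[2]<70 else 'g' if p[1]<60 else 'w' if 10<=p[0]<=20 and p[1]<140 and p[2]>150 else 's' for p in h[y,x0:x1]))
E
```

```text
top green [281 174  16  17 165] [289. 182.] [ 83. 110. 154.]
top green [  0 192   4  17  41] [  1. 199.] [68. 92. 45.]
top green [173 193   4   5  10] [175. 195.] [ 39.5  83.  129. ]
top green [  0 210   5  46 157] [  2. 234.] [ 70. 104.  45.]
top green [ 94 248  22  16 192] [105. 255.] [ 68. 104. 120.]
scene green [ 14 180   4   6  13] [ 15. 183.] [ 65. 104.  59.]
scene green [199 202   8   4  19] [202. 204.] [ 51. 122.  94.]
scene green [193 204  20   8  65] [202. 209.] [ 48. 133.  85.]
scene green [305 206   5   5  19] [307. 208.] [ 48. 110.  68.]
scene green [446 213   7   7  29] [449. 216.] [ 67. 167.  83.]
scene green [297 216  18  20 275] [306. 226.] [ 83. 145.  86.]
scene green [343 260  31  19  77] [357. 269.] [ 66. 157.  55.]
w8 green [278 116  20  21 155] [288. 127.] [ 49. 126. 112.]
w8 green [  5 198  60  44 305] [ 33. 219.] [ 82. 130. 116.]
w8 green [ 76 264   9   8  50] [ 80. 267.] [ 59. 118.  67.]
w1 green [108  77  18  95 377] [117. 123.] [ 61. 114.  71.]
w1 green [273 202  43  48 772] [294. 228.] [ 85. 176. 149.]
w1 green [320 278  10  13 116] [324. 284.] [ 59. 120. 
[... 819 characters left out ...]
wwwwwwwwwwwwsssssssssssswwwwwwwwwwww
216 wwwwwwwwwwwwwwwwwwssswwwwwwwwwwwwwwwww
scene
194 wwwwwwwwwwwwwwwwwwwwwwwwwwwwwwwwwwww
196 wwwwwwwwwwwwwwwwwwwwwwwwwwwwwwwwwwww
198 wwwwwwwwwwwwwwsggswwwwwwwwwwwwwwwwww
200 wwwwwwwwwwwwwwsgggwwwwwwwwwwwwwwwwww
202 wwwwwwwwwwwwwwwsggsGsssswwwwwwwwwwww
204 wwwwwwwwwssg#GGGGGGGsgggs#Gswwwwwwww
206 wwwwwwsG##sssswsggswwwwsGGGggwwwwwww
208 wwwwwssGGGGGGsssGGGGGGGGGGss#wwwwwww
210 wwwwwssssGGGGGGGGGGGGGGss##ssswswwww
212 wwwswwsssggssgggssgggggsssswws##wwww
214 wwwsgsswssssssssssssssswssg###sswwww
216 wwswss###gsssssssssg##sgggsssswwwwww
218 wwsssssssgsg#sgg#gsggssssswwwwwwwwww
220 wwwsssssssssssssssssssswwwwwwwwwwwww
222 wwwwwwwsssssssswwwwwwwwwwwwwwwwwwwww
```

```bash
python3 - <<'E'
from h import *
W=cam("wrist");w=cv2.imread("pics/w8.png");h=cv2.cvtColor(w,cv2.COLOR_BGR2HSV)
print(W[0][0,0],W[2])
for z in(.034,.04):print(z,plane(W,288.3,126.6,z))
y0,y1,x0,x1=64,176,232,344
# classes
for y in range(y0,y1,3):
    print(y,''.join('G' if 36<=p[0]<=90 and p[1]>50 else '#' if p[1]<62 else 's' if p[2]<165 else '.' for p in h[y,x0:x1:2]))
S=cam("scene");print("scene post top",plane(S,203,197.5,.062),"green ring ctr",plane(S,203,208,.034))
E
```

```text
292.9454615020131 [0.54053782 0.23946048 0.38203327]
0.034 [0.5602696  0.23956093 0.034     ]
0.04 [0.55992943 0.2395592  0.04      ]
64 ........................................................
67 ........................................................
70 ........................................................
73 ...................sssss.ss.............................
76 ................sssssssssssss...........................
79 ..............ssssssssssssssssssss......................
82 ............sssssssssssssssssssssssss...................
85 ............sssssssssssss...sssssssssss.................
88 ...........ssssssssssss..........ssssss.................
91 ...........sssssssssssss.sss......ssss..................
94 ..........ssssss....sss#####s###sssssss.................
97 ..........sssss...sss#ssssss....ss##sss.................
100 .........sssss...s##ssssssss.......s###s................
103 .........sssss..s#sssssssss.........ss##................
106 ........sssss..s#s.sssssss.........ssss##...............
109 ........sssss.s#s......ssss........sssss##..............
11
[... 739 characters left out ...]
...........ss##ss..........ssss##ss................
151 ..................ss###ssssssssss###ss..................
154 ....................sss##########sss....................
157 ........................ssssssss........................
160 ........................................................
163 ........................................................
166 ........................................................
169 ........................................................
172 ........................................................
175 ........................................................
scene post top [0.54973703 0.2268453  0.062     ] green ring ctr [0.53437226 0.21869474 0.034     ]
```

The sizes match at the scene distance of 1.4 m: base about 90 mm, ring about 65 mm, boss 24 mm and post about 30 mm above the ring. So it is the dock, centred at about (0.560,0.2395). I approach with the tilted reel's bore over the post, 11 mm short along the tilt direction.

send_rows:
  plan:
    - [[0.04,0.038,0.0016,0,0],[0.04,0.038,0.0016,0,0],[0.04,0,0,0.055,0],[0.04,0,0,0.055,0],[0.04,0,0,0.04,0]]

```text
time_s: 12.8
tool_pos: [0.5481, 0.2407, 0.1043]
ee_rot: [-3.141, -0.001, 2.892]
ft_force: [0.8, 0.8, -0.8]
gripper_width: 0.0464
grasp_force: 30.0
```

send_rows:
  plan:
    - [[0.04,0,0,0.01,0],[0.04,0,0,0,0]]

```text
time_s: 13.05
tool_pos: [0.55, 0.2409, 0.0967]
ee_rot: [3.142, 0.0, 2.892]
ft_force: [-0.6, -0.1, -0.2]
gripper_width: 0.0467
grasp_force: 30.0
```

send_rows:
  plan:
    - [[0.04,0,0,0.007,0],[0.04,0,0,0.004,0],[0.04,0,0,0,0]]

```text
time_s: 13.42
tool_pos: [0.5502, 0.2408, 0.0853]
ee_rot: [3.141, 0.0, 2.892]
ft_force: [-0.0, 0.4, -0.8]
gripper_width: 0.0466
grasp_force: 30.0
```

send_rows:
  plan:
    - [[0.04,0,0,0.004,0],[0.04,0,0,0.003,0],[0.04,0,0,0,0]]

```text
time_s: 13.8
tool_pos: [0.5499, 0.2407, 0.0776]
ee_rot: [-3.141, -0.001, 2.892]
ft_force: [0.6, -0.6, -1.0]
gripper_width: 0.0464
grasp_force: 30.0
```

send_rows:
  plan:
    - [[0.04,0,0,0.003,0],[0.04,0,0,0,0]]

```text
time_s: 14.05
tool_pos: [0.5503, 0.2408, 0.075]
ee_rot: [3.141, 0.0, 2.892]
ft_force: [-0.5, 0.6, -0.7]
gripper_width: 0.0462
grasp_force: 30.0
```

send_rows:
  plan:
    - [[0.04,0,0,0.002,0],[0.04,-0.002,0.0003,0.002,0],[0.04,0,0,0,0]]

```text
time_s: 14.42
tool_pos: [0.5521, 0.2409, 0.0717]
ee_rot: [3.141, -0.0, 2.892]
ft_force: [-2.6, -0.4, 5.7]
gripper_width: 0.0468
grasp_force: 30.0
```

send_rows:
  plan:
    - [[0.04,-0.0035,0.0005,0.002,0],[0.04,0,0,0,0]]

```text
time_s: 14.68
tool_pos: [0.5547, 0.2406, 0.0693]
ee_rot: [-3.141, -0.003, 2.892]
ft_force: [-5.3, 1.0, 6.8]
gripper_width: 0.0465
grasp_force: 30.0
```

Contact at 6–7 N, and it is righting. I continue.

send_rows:
  plan:
    - [[0.04,-0.003,0.0003,0.002,0],[0.04,0,0,0,0]]

```text
time_s: 14.92
tool_pos: [0.5567, 0.2401, 0.0669]
ee_rot: [-3.14, -0.004, 2.892]
ft_force: [-6.1, 1.4, 6.3]
gripper_width: 0.0468
grasp_force: 30.0
```

send_rows:
  plan:
    - [[0.04,-0.002,0.0003,0.0015,0],[0.04,0,0,0,0]]

```text
time_s: 15.18
tool_pos: [0.5584, 0.2398, 0.0653]
ee_rot: [-3.14, -0.005, 2.892]
ft_force: [-7.5, 0.4, 6.0]
gripper_width: 0.0467
grasp_force: 30.0
```

```bash
python3 - <<'E'
from h import *
s=arm.observe();print(s["tool_pos"],s["ft_force"].round(1),s["wrist_torque"].round(2))
W=cam("wrist");w=arm.snapshot("wrist");cv2.imwrite("pics/w9.png",w)
t=s["tool_pos"];print("if upright front centre px",proj(W,t+[0,0,.008]),"tilted",proj(W,t+.008*np.array([-.42,.048,.906])))
h=cv2.cvtColor(w,cv2.COLOR_BGR2HSV)
for y in range(200,350,4):
    print(y,''.join('O' if 3<=p[0]<=14 and p[1]>165 and p[2]>50 else '#' if p[2]<60 else 'G' if 36<=p[0]<=90 and p[1]>50 else 'g' if p[1]<70 else '.' for p in h[y,190:380:2]))
E
```

```text
[0.55840236 0.23977489 0.06525736] [-7.5  0.4  6. ] [0.05 1.46 0.06]
if upright front centre px [284.179951   295.03109595] tilted [283.21927947 288.05839079]
200 ...............................###ggggggggGGGGGGGGGGGggggggg##.................................
204 ............................g#ggggggGGGGGGGG...GGGGGGGGGG..ggggg#g.............................
208 ..........................gggggg.GGGG.....................GGG.gggggg...........................
212 .........................gggg..GG.............................G..gggg..........................
216 .......................gggg..G..................................G..gggg........................
220 .......................gg..G.........................................ggg.......................
224 .....................ggg..................##########..................ggg......................
228 ....................ggg...............###OOOOOOOOOOOOO###..............ggg.....................
232 ....................gg............##OOOOOOOOOOOOOOOOOOOOOO###...........ggg....................
236 ...................ggg..........##OOO
[... 2158 characters left out ...]

324 ###############################################################################################
328 ###############################################################################################
332 ###############################################################################################
336 ###############################################################################################
340 ###############################################################################################
344 ###############################################################################################
348 ###############################################################################################
```

The post shows inside the bore at about (284,268), ringed by the green seat. The reel is over the post. I relieve the side load and let go, then check.

send_rows:
  plan:
    - [[0.04,0.0015,0,0,0],[0.06,0,0,0,0],[0.075,0,0,0,0],[0.075,0,0,0,0]]

```text
time_s: 15.72
tool_pos: [0.5595, 0.2399, 0.0655]
ee_rot: [3.141, 0.0, 2.891]
ft_force: [0.5, -0.7, -0.1]
gripper_width: 0.0737
grasp_force: 0.0
```

send_rows:
  plan:
    - [[0.08,0,0,-0.04,0],[0.08,0,0,-0.04,0],[0.08,0,0,0,0]]

```text
time_s: 16.1
tool_pos: [0.5619, 0.2405, 0.1495]
ee_rot: [3.138, 0.007, 2.891]
ft_force: [0.0, 0.2, -0.4]
gripper_width: 0.0804
grasp_force: 0.0
```

```bash
python3 - <<'E'
from h import *
s=arm.observe();print(s["time_s"],s["tool_pos"],s["ft_force"].round(1))
W=cam("wrist");w=arm.snapshot("wrist");cv2.imwrite("pics/w10.png",w)
d=np.array([.56,.2395])
for z in(.034,.062,.074):print(z,proj(W,(*d,z)))
h=cv2.cvtColor(w,cv2.COLOR_BGR2HSV)
for y in range(150,300,4):
    print(y,''.join('O' if 3<=p[0]<=14 and p[1]>165 and p[2]>50 else '#' if p[2]<60 else 'G' if 36<=p[0]<=90 and p[1]>50 else 'g' if p[1]<70 else '.' for p in h[y,190:380:2]))
E
```

```text
16.1 [0.56188545 0.24050362 0.14953862] [ 0.   0.2 -0.4]
0.034 [281.91298895 207.45096922]
0.062 [281.82006089 219.12765741]
0.074 [281.77333081 224.99943133]
150 ...............................................................................................
154 ...............................................................................................
158 ...............................................................................................
162 .........................................##########............................................
166 ....................................######g...#g.g###gg........................................
170 .................................###g..#G..........#...gggg....................................
174 ...............................###.#.....................gggg..................................
178 ..............................##..........#########.........gg.................................
182 .............................#.......####OOOOOOOOOO###.......gg................................
186 ............................g......##
[... 2158 characters left out ...]

274 ############.......................................................................############
278 ############.......................................................................############
282 ############.......................................................................############
286 ###########.........................................................................###########
290 ##########...........................................................................##########
294 #########.............................................................................#########
298 ########..............................................................................#########
```

The reel sits upright on the boss, with its front disc centred at about (282,216) and the post at about (281,212). Now I press with the fingertips straddling the hole.

send_rows:
  plan:
    - [[0.028,0.002,-0.001,0,0],[0.028,0,0,0,0],[0.028,0,0,0.02,0],[0.028,0,0,0.02,0],[0.028,0,0,0.008,0]]

```text
time_s: 16.77
tool_pos: [0.5553, 0.2391, 0.0944]
ee_rot: [-3.14, -0.004, 2.892]
ft_force: [-0.6, 0.5, 0.8]
gripper_width: 0.0321
grasp_force: 0.0
```

send_rows:
  plan:
    - [[0.028,0,0,0.003,0],[0.028,0,0,0.002,0],[0.028,0,0,0,0]]

```text
time_s: 17.15
tool_pos: [0.5574, 0.2395, 0.0929]
ee_rot: [3.141, 0.001, 2.892]
ft_force: [0.5, -0.0, 0.9]
gripper_width: 0.0281
grasp_force: 0.0
```

send_rows:
  plan:
    - [[0.028,0,0,0.003,0],[0.028,0,0,0,0]]

```text
time_s: 17.4
tool_pos: [0.557, 0.2395, 0.0895]
ee_rot: [3.142, 0.0, 2.892]
ft_force: [0.4, 0.6, 0.1]
gripper_width: 0.0283
grasp_force: 0.0
```

send_rows:
  plan:
    - [[0.028,0,0,0.002,0],[0.028,0,0,0,0]]

```text
time_s: 17.65
tool_pos: [0.5569, 0.2395, 0.0874]
ee_rot: [-3.141, -0.0, 2.892]
ft_force: [-0.5, -0.6, -0.2]
gripper_width: 0.0284
grasp_force: 0.0
```

send_rows:
  plan:
    - [[0.028,0,0,0.002,0],[0.028,0,0,0,0]]

```text
time_s: 17.9
tool_pos: [0.5572, 0.2395, 0.0858]
ee_rot: [3.141, 0.0, 2.892]
ft_force: [-0.1, -0.1, 3.4]
gripper_width: 0.0281
grasp_force: 1.5
```

send_rows:
  plan:
    - [[0.028,0,0,0.001,0],[0.028,0,0,0,0]]

```text
time_s: 18.15
tool_pos: [0.5573, 0.2395, 0.0854]
ee_rot: [3.141, 0.001, 2.892]
ft_force: [-2.6, -1.1, 7.7]
gripper_width: 0.0279
grasp_force: 3.6
```

send_rows:
  plan:
    - [[0.028,0,0,0.001,0],[0.028,0,0,0,0]]

```text
time_s: 18.4
tool_pos: [0.5574, 0.2395, 0.0853]
ee_rot: [3.142, 0.001, 2.892]
ft_force: [-6.8, -1.5, 14.4]
gripper_width: 0.0278
grasp_force: 6.9
```

send_rows:
  plan:
    - [[0.028,0,0,0.001,0],[0.028,0,0,0,0]]

```text
time_s: 18.65
tool_pos: [0.5575, 0.2396, 0.0853]
ee_rot: [-3.142, 0.001, 2.892]
ft_force: [-7.4, -2.1, 19.7]
gripper_width: 0.0281
grasp_force: 10.2
```

send_rows:
  plan:
    - [[0.028,0,0,0.001,0],[0.028,0,0,0,0]]

```text
time_s: 18.9
tool_pos: [0.5576, 0.2396, 0.0852]
ee_rot: [-3.141, 0.001, 2.892]
ft_force: [-11.6, -3.7, 27.2]
gripper_width: 0.0277
grasp_force: 13.4
```

It stops hard with the tips at 0.066 m under 27 N, which is the fully-home height. I lift off and verify.

send_rows:
  plan:
    - [[0.028,0,0,-0.005,0],[0.028,0,0,-0.03,0],[0.028,0,0,-0.04,0],[0.028,0,0,0,0],[0.028,0,0,0,0]]

```text
time_s: 19.52
tool_pos: [0.5566, 0.2394, 0.1557]
ee_rot: [-3.141, -0.001, 2.892]
ft_force: [-0.2, -1.1, 0.0]
gripper_width: 0.0283
grasp_force: 0.0
```

```bash
python3 - <<'E'
from h import *
s=arm.observe();print(s["time_s"],s["tool_pos"],s["ft_force"].round(1))
W=cam("wrist");w=arm.snapshot("wrist");t=arm.snapshot("top")
d=np.array([.56,.2395])
for z in(.024,.062,.066):print(z,proj(W,(*d,z)))
h=cv2.cvtColor(w,cv2.COLOR_BGR2HSV)
for y in range(160,262,4):
    print(y,''.join('O' if 3<=p[0]<=14 and p[1]>165 and p[2]>50 else '#' if p[2]<60 else 'G' if 36<=p[0]<=90 and p[1]>50 else 'g' if p[1]<70 else '.' for p in h[y,210:360:2]))
b=cv2.imread("pics/top.png");D=cv2.absdiff(b,t).max(2)
for n,(u,v) in dict(jar=(249,171),cut=(256,222),batt=(403,189),pencil=(357,224)).items():print(n,D[v-12:v+13,u-16:u+17].max())
E
```

```text
19.525 [0.55655372 0.23935288 0.15568907] [-0.2 -1.1  0. ]
0.024 [285.12372708 207.77117313]
0.062 [285.3091214  222.81688169]
0.066 [285.33196606 224.6708436 ]
160 ...........................................................................
164 ...........................................................................
168 ................................###########................................
172 ............................#####g.GG#G...g#ggg............................
176 .........................###..G.............G.ggggg........................
180 .......................##.........................gg.......................
184 .....................g#.........###########........ggg.....................
188 .....................g.......##OOOOOOOOOOOOOO#.......gg....................
192 ...................gg......#OOOOOOOOOOOOOOOOOOO##.....gg...................
196 ...................gg.....#OOOOOO#########OOOOOOO#.....gg..................
200 ..................gg.....OOOO##################OOO#....gg..................
204 ..................gg....#OO##########OOOOO#######OO....
[... 472 characters left out ...]
O####.......................
232 .........................########OOOOOOOO###OOO####........................
236 ..........................######OOOOOOO##########g.........................
240 ............................######OOOO##########...........................
244 ..............................###############g.............................
248 ...................................#####...................................
252 ...........................................................................
256 ............############...........................############............
260 ...........#############...........................#############...........
jar 23
cut 23
batt 23
pencil 28
```

```bash
python3 -c "
from workcell import arm
print(arm.job_done())"
```

```text
the job is handed in; nothing more can be done
None
```

The reel is off the spindle, seated slotted end up on the dock and pressed to a hard stop at the fully-home height; I let go, the bystanders show no change in the overhead image, and the job was handed in at about 20 s.

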